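# Fetch the rear drill-bit case from a full hook

## Task

I need the drill-bit case at the very back of the full hook: first move the two cases in front of it, one after the other, over to the spare hook and slide them right back on its arm, the first against the block and the second against the first. Then take the rear case off and stand it, bits side either way, fully down in the slot of the plywood block. Feel your way gently so that neither hook is strained, drop nothing and leave everything else where it is.

Things in the scene. Friction and masses are not known exactly. Their poses are not given: they have to be found in the camera images.
- hook_full: the full hook: black clamp block (24 mm wide, 34 high) on the rail, with a round steel arm 7 mm thick going level along this frame's -x. Origin: on the arm's axis at the block's front face. The arm is straight for 90 mm, then turns up at 45 degrees: the top of its rounded end is 6 mm above the top of the straight part and 100 mm from the block. z up
- hook_spare: the empty spare hook, same make and same frame on the same rail. But its clamp was set by hand: its arm leaves the origin along -x with an unmeasured slope, from 0.04 rad falling to 0.24 rad rising (the far end 4 mm lower to 24 mm higher than on the other hook). The arm springs about 1 mm per 6 N at its end. Feel or look where it is. The frame itself stays level
- rail: fixed aluminium rail that carries both hooks, along its own y, 20 mm deep, from 180 to 220 mm above the table, on two posts 210 mm either side of its origin (on the table under its middle). The hooks point to its -x; their blocks' front faces (hook origins) are 35 mm ahead of its middle and 200 mm high
- case_front: drill-bit case hanging in front on the full hook: grey box 66 mm wide (y), 18 thick (x, bits on the -x side), 84 tall, with a flat black hang tab on the middle of its top, 40 mm wide (y), 8 thick, 45 tall, to be gripped by its two side edges. Origin: centre of the box's underside; z up, x along the hook's arm. 0.1 to 0.27 kg, hangs loose
- case_middle: drill-bit case hanging second on the full hook: grey box 72 mm wide (y), 18 thick (x, bits on the -x side), 100 tall, with a flat black hang tab on the middle of its top, 40 mm wide (y), 8 thick, 45 tall, to be gripped by its two side edges. Origin: centre of the box's underside; z up, x along the hook's arm. 0.1 to 0.27 kg, hangs loose
- case_rear: the wanted drill-bit case hanging last, next to the block, on the full hook: grey box 56 mm wide (y), 18 thick (x, bits on the -x side), 92 tall, with a flat black hang tab on the middle of its top, 40 mm wide (y), 8 thick, 45 tall, to be gripped by its two side edges. Origin: centre of the box's underside; z up, x along the hook's arm. 0.1 to 0.27 kg, hangs loose
- case_front_hole (a point): centre of the hang hole of case_front, 110 mm above the case's underside, 19 mm below the tab's top, 26 mm above the box's top (hung right back, the tab meets the block, the box passes below it). It goes through the 8 mm tab along x, 18 mm high and 18 mm wide, its two top corners cut off by 6 mm
- case_middle_hole (a point): centre of the hang hole of case_middle, 126 mm above the case's underside, 19 mm below the tab's top, 26 mm above the box's top (hung right back, the tab meets the block, the box passes below it). It goes through the 8 mm tab along x, 18 mm high and 18 mm wide, its two top corners cut off by 6 mm
- case_rear_hole (a point): centre of the hang hole of case_rear, 118 mm above the case's underside, 19 mm below the tab's top, 26 mm above the box's top (hung right back, the tab meets the block, the box passes below it). It goes through the 8 mm tab along x, 18 mm high and 18 mm wide, its two top corners cut off by 6 mm
- case_block: plywood block with an open-topped slot for one drill-bit case, fixed on the table: the slot is 27 mm wide (x), 66 mm long (y) and 45 mm deep, its walls 9 mm thick, its floor 6 mm and its rim 51 mm above the table. Along its +x side stands a row of drill bits, up to 80 mm high, 36 to 44 mm from the slot's centre. Origin: on the table under the slot's centre; z up
- mug: bystander: steel mug, 72 mm across, 95 mm tall; origin at its underside; leave it alone
- adapter: bystander: black power-supply brick, 62 x 135 x 36 mm; origin at its underside; leave it alone
- offcut: bystander: L-shaped plywood offcut, 6 mm thick, about 150 mm across; origin at its underside; leave it alone
- chuck_key: bystander: steel T-handled drill chuck key lying on the table, 60 mm across; origin at its underside; leave it alone
- square: bystander: carpenter's try square lying flat, 100 mm stock, 150 mm blade; origin at its underside; leave it alone
- screw_jar: bystander: clear jar with grey lid, 52 mm across, 60 mm tall; origin at its underside; leave it alone
Not all that is in view belongs to the job. What is shaped like the case_front but pink is not meant. Leave any red look-alike of the case_middle alone.

How it is judged (in metres and radians):
On the way, in this order (a step that is already met when the one before it is completed fails the run):
1. the front case hangs right back on the spare hook, let go (x of case_front_hole in the frame of hook_spare between -0.015 and 0 m and y of case_front_hole in the frame of hook_spare between -0.012 and 0.012 m and z of case_front_hole in the frame of hook_spare between -0.018 and 0.012 m and angle between case_front's own z axis and vertical below 0.25 rad and contact force between the fingers and case_front below 0.2 N), for 0.2 s.
2. the middle case hangs on the spare hook against the first, let go (x of case_front_hole in the frame of hook_spare between -0.015 and 0 m and y of case_front_hole in the frame of hook_spare between -0.012 and 0.012 m and z of case_front_hole in the frame of hook_spare between -0.018 and 0.012 m and angle between each of case_front, case_middle's own z axis and vertical below 0.25 rad and x of case_middle_hole in the frame of hook_spare between -0.034 and 0 m and y of case_middle_hole in the frame of hook_spare between -0.012 and 0.012 m and z of case_middle_hole in the frame of hook_spare between -0.018 and 0.012 m and contact force between the fingers and case_middle below 0.2 N), for 0.2 s.
At the end, for the whole second after the job is handed in: Hanging plumb on the spare hook: front case, hole centre under 15 mm from the block's face, and middle case, under 34 mm. Rear case upright (0.15 rad) in the plywood slot, underside under 12 mm above the table (slot floor is at 6), centred within 9 x 10 mm. All at rest (x of case_front_hole in the frame of hook_spare between -0.015 and 0 m and y of case_front_hole in the frame of hook_spare between -0.012 and 0.012 m and z of case_front_hole in the frame of hook_spare between -0.018 and 0.012 m and angle between each of case_front, case_middle's own z axis and vertical below 0.25 rad and x of case_middle_hole in the frame of hook_spare between -0.034 and 0 m and y of case_middle_hole in the frame of hook_spare between -0.012 and 0.012 m and z of case_middle_hole in the frame of hook_spare between -0.018 and 0.012 m and x of case_rear in the frame of case_block between -0.009 and 0.009 m and y of case_rear in the frame of case_block between -0.01 and 0.01 m and z of case_rear in the frame of case_block between 0 and 0.012 m and angle between case_rear's own z axis and vertical below 0.15 rad and linear speed of each of case_front, case_middle, case_rear below 0.03 m/s); the robot touches nothing.
It fails at once if a hook is strained (more than 25 N on it) (contact force between any of hook_full, hook_spare and anything else above 25 N).
It fails at once if a drill-bit case is dropped or tipped over (height (world z) of any of case_front, case_middle below 0.03 m or angle between any of case_front, case_middle, case_rear's own z axis and vertical above 0.7 rad).
It fails at once if a drill-bit case is let fall (over 0.4 m/s out of the fingers) ((linear speed of case_front above 0.4 m/s and contact force between the fingers and case_front below 0.05 N) or (linear speed of case_middle above 0.4 m/s and contact force between the fingers and case_middle below 0.05 N) or (linear speed of case_rear above 0.4 m/s and contact force between the fingers and case_rear below 0.05 N)).
It fails at once if a bystander is pushed out of its place (more than 20 mm) (distance of any of mug, adapter, offcut, chuck_key, square, screw_jar from where it was at the start of the episode above 0.02 m).
It also fails if it takes over 72 s, if anything falls off the work surface, if the arm or the gripper's body presses on something with over 40 N, if the wrist force passes 120 N, or if a joint passes its speed limit or range.

## Robot

A 6-joint arm with a two-finger parallel gripper is mounted at the origin on the work surface. World frame = base frame: x ahead of the robot, y to its left, z up, the work surface at z = 0. Lengths are in mm, angles in rad, forces in N, time in s.
With the tool pointing down it reaches from about 400 to 925 mm from the base axis. Payload 12.5 kg.
Tool frame: the origin (TCP) lies at the very end of the fingers, on their centre line; the grasp point (between the pads) lies 19 mm behind it; z points along the fingers, x is the direction in which the jaws open and shut, and the axes are right-handed (so a half turn about z gives the same grasp; the last joint's range is limited). The gripper opens to 95 mm and grips with 3 to 60 N. Pads are 20 mm wide; open, the fingers measure 119 mm over their backs; the gripper's body (75 mm by 180 mm) begins 59 mm behind the grasp point.
Start: joints at [1.032, 0.491, 1.559, -0, 1.092, -0.106], TCP at [262.12, 567.397, 214.661] pointing down, gripper open.
Joint ranges: [-3.1, 3.1], [-0.84, 2.19], [0.05, 2.79], [-1.13, 4.28], [0.06, 2.93], [-2.69, 2.69]. Speed limits (rad/s): [2.22, 2.22, 2.79, 3.14, 3.14, 3.14].

## Interface

Orientations are given as [roll, pitch, yaw] about the fixed x, y, z axes, in that order (R = Rz(yaw) Ry(pitch) Rx(roll)).
In Python, from cell import state, viewer, ticket, look_for, regions_of gives the robot as it stands.
- The arm moves only by the shell command python3 -m inch 'ROWS'. ROWS is JSON, a list of rows, each a list of 7 numbers: the turn, a rotation vector about the world's x, y, z in degrees, then the shift along the world's x, y, z in mm, then the opening, from -1 (shut) to 1 (fully open). In form: [[rx, ry, rz, tx, ty, tz, hand], ...]. A call has 1 to 10 rows; each row shifts and turns the commanded pose from where the row before left it; what a row does not reach is not made up. A row lasts 1/10 s, in which the tool goes at most 50 mm and 8.59 degrees, less where a joint would pass 70% of its speed; a pose out of reach is approached as far as the arm can. A call with a gripper value outside its range is refused whole. The fingers move at their own pace and stop on an object; the grip force is fixed at half the most. Time passes only in rows, so rows that do not move let the fingers close. It gives the time, the measured TCP pose, the force and the opening at its end, in the units of the state.
- state(): the state, without advancing time (a new reading comes with each control period).
- viewer.read_camera(name): name is "scene" or "top"; returns a dict with "color" (480x640x3 uint8, red, green, blue), "depth" (480x640 float32, mm along the optical axis (not along the pixel's ray), 0 where there is no reading), "fx", "fy", "cx", "cy" (pixels), "position" and "orientation" of the camera in the world. Camera axes: x right, y down, z forward; pixel columns grow to the right and rows downward; lengths in mm; the calibration is good to about 2 mm. A picture is of the moment at which its call begins.
- ticket.job_done(): hands the job in, once; it reports no verdict.
Trained networks look in the newest picture that a camera, given by its name, has taken for a name from the list of things; names that differ only in an ending like _2 or _b are one class to them, and where a whole thing is asked for, a point or a joint stands for the part that bears it (a point fixed in the world has none). Each returns a list of dicts, best first, with "score" (0 to 1); they miss things now and then, are a little off and sometimes report something else, mostly with a low value. They report only what shows in the picture. A call takes as long as a camera call. They do not tell look-alikes from the thing itself.
- look_for(name, camera): "box" ([left, top, right, bottom] as shares, 0 to 1, of the picture: columns of its width, rows of its height, round what is visible of it).
- regions_of(name, camera): "pixels" (480x640 bool, what is visible of it) and "box" ([left, top, right, bottom] as shares, 0 to 1, of the picture: columns of its width, rows of its height, round what is visible of it).
The state is a dict: "t": time; "joints": joint angles; "qvel": joint speeds; "tau": joint torques, N m; "eef_pos": TCP position; "tcp_rot": TCP orientation; "ft_force": force on the tool from outside, world axes, zero at the start; "moment": the same for the moment, N m; "opening": opening from 0.0 (shut) to 1.0 (fully open).
Only numpy, scipy, OpenCV 4.12 (cv2) and the standard library are available. Lean on these libraries where they do the work, as an engineer would, in place of code of your own. Each camera call takes 0.05 s, during which the arm holds its last target. There are 200 camera calls.

## Working session

There is one attempt and no reset: what is moved stays moved. The work goes in short steps, Python scripts to look and compute and a shell command to move; the robot and the scene stay as the last step left them, time stands still between calls to the robot, and variables do not carry over. Pictures are saved under pics/ and viewed, on a budget of 10 in all, crops included, one or two more only if the job needs it, and the job is handed in when it is done.

```bash
ls; mkdir -p pics; cat > h.py <<'E'
import numpy as np, cv2
from scipy.spatial.transform import Rotation as R
from cell import state, viewer, ticket, look_for, regions_of
def cam(n):
    c=viewer.read_camera(n); return c
def cloud(c):
    d=c["depth"]; v,u=np.mgrid[0:480,0:640]
    P=np.stack([(u-c["cx"])/c["fx"]*d,(v-c["cy"])/c["fy"]*d,d],-1)
    o=np.array(c["orientation"],float)
    M=R.from_euler('xyz',o).as_matrix() if o.size==3 else (o if o.shape==(3,3) else R.from_quat(o).as_matrix())
    W=P@M.T+np.array(c["position"]); W[d==0]=np.nan; return W
def save(c,n): cv2.imwrite(f"pics/{n}.png",c["color"][:,:,::-1])
E
python3 - <<'E'
from h import *
print(state())
for n in("scene","top"):
    c=cam(n); save(c,n+"0"); print(n,c["position"],c["orientation"],c["fx"],c["cx"])
    W=cloud(c); np.save(n+"W.npy",W); np.save(n+"C.npy",c["color"])
    for k in "hook_full hook_spare rail case_front case_middle case_rear case_block mug".split():
        for r in regions_of(k,n)[:4]:
            b=np.array(r["box"])*[640,480,640,480]; p=W[r["pixels"]]
            print(k,round(r["score"],2),b.round(),np.nanmedian(p,0).round(),np.nanpercentile(p,2,0).round(),np.nanpercentile(p,98,0).round())
a=cv2.imread("pics/scene0.png")
E
```

```text
pics
{'t': 0.0, 'joints': array([ 1.03239120e+00,  4.91580910e-01,  1.55943999e+00,  1.38181680e-05,
        1.09171039e+00, -1.05610419e-01]), 'qvel': array([-0.00160332, -0.00021442,  0.00062004, -0.00011632,  0.00125687,
       -0.00070605]), 'tau': array([ 1.27252984e-03, -6.12651443e+01, -2.58173543e+01,  6.92671048e-02,
        4.83260828e-02, -1.14104346e-04]), 'eef_pos': array([261.98866618, 567.17299936, 214.05174497]), 'tcp_rot': array([-3.14146044e+00,  1.13099837e-03,  1.13799531e+00]), 'ft_force': array([0.18734942, 0.520961  , 0.04847246]), 'moment': array([-0.02666817,  0.04333117, -0.01189828]), 'opening': 1.0001455380333697}
scene [1275.27519242 -284.42929186  944.7770869 ] [-2.32040882  0.01283193  1.20482709] 511.1466490782697 317.3944755556835
hook_full 0.57 [337. 200. 388. 227.] [480. 164. 204.] [463.  65. 177.] [486. 181. 217.]
hook_full 0.5 [374. 249. 428. 271.] [634. 168. 205.] [448.  72.  -2.] [642. 274. 217.]
hook_spare 0.8 [369. 250. 425. 269.] [633. 167. 204.] [448.  72.  -3.] [642. 269. 217.]
rail 0.56 [337. 167. 476. 364.] [693. 194. 194.] [333. 149.   2
[... 1300 characters left out ...]
t 0.68 [215. 209. 242. 224.] [559. 283.  81.] [546. 255.   5.] [576. 313. 132.]
case_front 0.49 [291. 233. 298. 255.] [465.  95. 169.] [441.  86. 108.] [504. 106. 217.]
case_middle 0.8 [279. 233. 292. 261.] [468. 119. 168.] [437. 108.   7.] [517. 135. 217.]
case_middle 0.67 [215. 243. 231. 276.] [440. 286.  98.] [406. 279.  14.] [476. 300. 148.]
case_rear 0.68 [272. 233. 281. 257.] [462. 140. 171.] [443. 133. 121.] [492. 149. 217.]
case_rear 0.43 [260. 176. 307. 186.] [628. 169. 212.] [616.  79. 189.] [638. 187. 221.]
case_block 0.93 [353. 210. 392. 239.] [ 555. -117.   35.] [ 515. -159.    1.] [595. -73.  67.]
mug 0.68 [166. 260. 202. 296.] [372. 402.  36.] [334. 361.  -1.] [430. 431.  97.]
```

```bash
python3 - <<'E'
import cv2,numpy as np
a=cv2.imread("pics/scene0.png")[150:420,220:500]; b=cv2.imread("pics/top0.png")[120:330,150:430]
a=cv2.resize(a,(570,550),interpolation=cv2.INTER_CUBIC)
cv2.imwrite("pics/a1.png",a)
cv2.imwrite("pics/b1.png",cv2.resize(b,(780,585),interpolation=cv2.INTER_CUBIC))
E
```

```text
(no output)
```

View pics/a1.png

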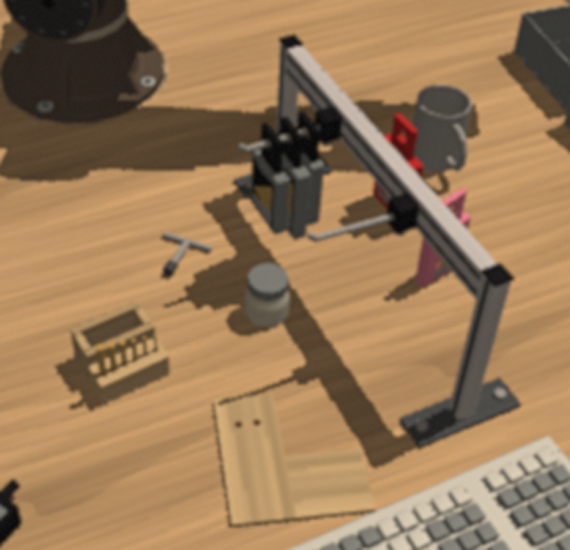

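View pics/b1.png

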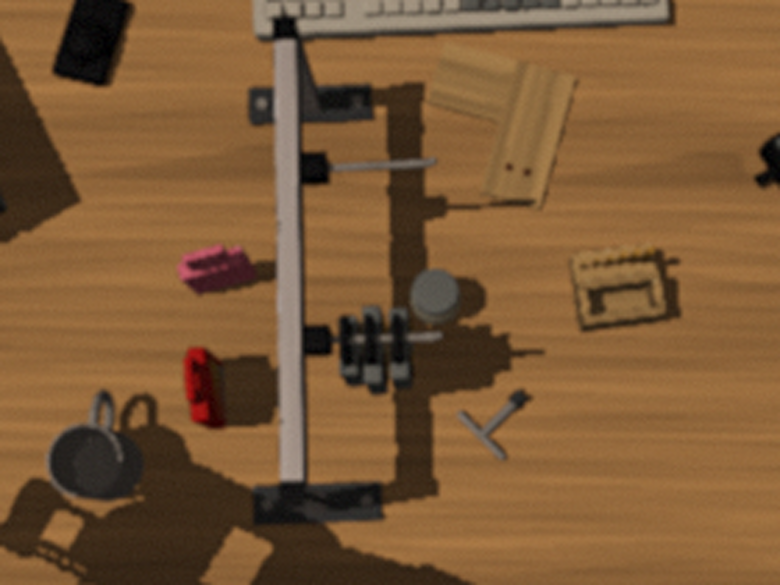

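```bash
python3 - <<'E'
from h import *
T=np.load("topW.npy");S=np.load("sceneW.npy");TC=np.load("topC.npy");SC=np.load("sceneC.npy")
for n,W in(("top",T),("scene",S)):
    x,y,z=W[...,0],W[...,1],W[...,2]
    print(n,"table z",np.nanmedian(z[(abs(z)<15)]))
    m=(x>345)&(x<740)&(y>160)&(y<225)&(abs(z-220)<5)
    xs=x[m];ys=y[m]
    A=np.polyfit(xs,ys,1); r=ys-np.polyval(A,xs); A=np.polyfit(xs[abs(r)<12],ys[abs(r)<12],1); r=ys-np.polyval(A,xs)
    print("rail",A,"z",np.median(z[m]),"width pct",np.percentile(r,[1,5,50,95,99]), "mid at x=470,630",np.polyval(A,[470,630]))
    # edges per bin
    for x0 in range(350,740,60):
        q=m&(abs(x-x0)<15); print(x0,np.percentile(y[q],[2,50,98]).round(1),end="; ")
    print()
    # arms region: front of rail
    for nm,xc in(("full",475),("spare",633)):
        for y0 in range(44,165,6):
            q=(abs(x-xc)<25)&(abs(y-y0)<3)&(z>180)&(z<250)
            if q.sum()>2: print(nm,y0,q.sum(),"x",np.percentile(x[q],[5,50,95]).round(1),"z",np.percentile(z[q],[5,50,90]).round(1))
E
```

```text
top table z 0.7871093732238705
rail [5.14692086e-02 1.65980455e+02] z 219.93012462566503 width pct [-29.23583046 -20.24794861  -0.73332556   9.21832659  10.19529237] mid at x=470,630 [190.17098336 198.40605673]
350 [174.8 184.2 193.4]; 410 [178.4 186.7 195.8]; 470 [161.4 183.2 200.5]; 530 [184.5 194.4 202.6]; 590 [186.8 196.9 205.7]; 650 [169.6 199.2 209.8]; 710 [193.4 202.4 211.8]; 
full 62 7 x [472.6 474.8 477.2] z [202.9 205.6 211.3]
full 68 6 x [472.5 475.3 477.5] z [200.4 203.7 205.2]
full 74 9 x [472.8 475.  477.8] z [200.3 202.6 204. ]
full 80 6 x [472.3 474.5 477.7] z [201.  204.9 206.4]
full 86 9 x [472.4 474.6 477.7] z [200.1 202.7 204.7]
full 92 19 x [454.4 471.7 488. ] z [193.9 205.7 215.8]
full 98 49 x [454.2 471.2 491.7] z [205.8 213.3 216.1]
full 104 7 x [471.7 474.5 490. ] z [203.8 205.5 211.8]
full 110 4 x [471.6 472.8 474.3] z [203.9 205.4 205.9]
full 116 20 x [454.  470.5 484.2] z [198.8 206.6 213. ]
full 122 43 x [452.6 468.  490.4] z [197.6 213.4 216.5]
full 128 14 x [468.9 474.7 487.8] z [200.4 212.7 216.3]
full 134 8 x [469.3 472.  474.5] z [199.  201.9 205.1]

[... 2804 characters left out ...]
.9] z [202.8 205.3 206.1]
spare 98 11 x [630.9 635.1 636.8] z [201.6 205.9 206.3]
spare 104 8 x [631.4 634.  635.1] z [202.2 204.9 206.2]
spare 110 9 x [631.8 634.  636.5] z [202.3 205.2 206.3]
spare 116 8 x [630.3 634.2 635.6] z [201.2 204.  207.4]
spare 122 9 x [630.7 633.4 636.2] z [201.3 204.1 204.7]
spare 128 8 x [630.4 632.4 634.4] z [199.9 204.3 205.2]
spare 134 9 x [629.6 633.  635. ] z [199.7 202.7 204.5]
spare 140 8 x [629.9 632.5 634.8] z [199.5 201.6 203.9]
spare 146 7 x [628.2 631.3 632.3] z [198.2 201.3 204. ]
spare 152 12 x [626.8 631.  633.4] z [196.7 201.5 203. ]
spare 158 10 x [629.3 631.4 633.3] z [196.1 201.3 203.1]
spare 164 70 x [620.5 632.  640.5] z [184.5 202.1 213.6]
```

```bash
python3 - <<'E'
from h import *
a=0.0507; hx=np.array([-np.sin(a),np.cos(a)]); hy=np.array([-np.cos(a),-np.sin(a)])
for n in("top","scene"):
    W=np.load(n+"W.npy");C=np.load(n+"C.npy"); P=W.reshape(-1,3); P=P[~np.isnan(P[:,0])]
    dz=0.5 if n=="top" else -1.5
    # tab tops: in frame at nominal full origin (471.5,155)
    d=P[:,:2]-[471.5,155]; u=d@hx; v=d@hy; z=P[:,2]-dz
    m=(z>209)&(z<219)&(u<-6)&(u>-75)&(abs(v)<30)
    uu,vv=u[m],v[m]
    h,e=np.histogram(uu,bins=np.arange(-75,-5,2)); print(n,"u hist",list(zip(e[:-1].astype(int),h)))
    for c in (-60,-36,-12):
        q=abs(uu-c)<9
        if q.sum()>5: print(c,"u",np.percentile(uu[q],[5,50,95]).round(1),"v",np.percentile(vv[q],[2,50,98]).round(1),"z",np.percentile(z[m][q],[50,95]).round(1))
    m=(z>44)&(z<58)&(P[:,0]>490)&(P[:,0]<620)&(P[:,1]<-50)&(P[:,1]>-180)
    r=cv2.minAreaRect(P[m][:,:2].astype(np.float32)); print("block rim",m.sum(),r, np.percentile(P[m],[1,99],axis=0).round(1))
    m=(z>0)&(z<25)&(abs(P[:,0]-545)<30)&(abs(P[:,1]+117)<28)
    print("slot floor",m.sum(),np.percentile(P[m],[2,50,98],axis=0).round(1))
    m=(z>60)&(z<85)&(abs(P[:,0]-570)<40)&(abs(P[:,1]+117)<50)
    if m.sum(): print("bits",m.sum(),np.percentile(P[m],[2,50,98],axis=0).round(1))
    m=(z>40)&(z<75)&(abs(P[:,0]-550)<90)&(abs(P[:,1]-50)<50); 
    if m.sum(): print("jar",np.percentile(P[m],[2,50,98],axis=0).round(1))
W=np.load("topW.npy");C=np.load("topC.npy")
cv2.imwrite("pics/blk.png",cv2.resize(C[195:255,335:410,::-1],(600,480),interpolation=cv2.INTER_CUBIC))
c=np.load("sceneC.npy")[190:285,320:450,::-1]
cv2.imwrite("pics/cand.png",cv2.resize(c,(780,570),interpolation=cv2.INTER_CUBIC))
E
```

```text
top u hist [(np.int64(-75), np.int64(0)), (np.int64(-73), np.int64(0)), (np.int64(-71), np.int64(0)), (np.int64(-69), np.int64(0)), (np.int64(-67), np.int64(0)), (np.int64(-65), np.int64(0)), (np.int64(-63), np.int64(8)), (np.int64(-61), np.int64(14)), (np.int64(-59), np.int64(8)), (np.int64(-57), np.int64(11)), (np.int64(-55), np.int64(15)), (np.int64(-53), np.int64(0)), (np.int64(-51), np.int64(0)), (np.int64(-49), np.int64(0)), (np.int64(-47), np.int64(0)), (np.int64(-45), np.int64(0)), (np.int64(-43), np.int64(0)), (np.int64(-41), np.int64(0)), (np.int64(-39), np.int64(2)), (np.int64(-37), np.int64(10)), (np.int64(-35), np.int64(10)), (np.int64(-33), np.int64(16)), (np.int64(-31), np.int64(15)), (np.int64(-29), np.int64(0)), (np.int64(-27), np.int64(0)), (np.int64(-25), np.int64(0)), (np.int64(-23), np.int64(0)), (np.int64(-21), np.int64(0)), (np.int64(-19), np.int64(0)), (np.int64(-17), np.int64(10)), (np.int64(-15), np.int64(8)), (np.int64(-13), np.int64(11)), (np.int64(-11), np.int64(16)), (np.int64(-9), np.int64(15))]
-60 u [-61.6 -57.2 -54.1] v [-18.4   2.3  19.1] z [212.8 2
[... 1472 characters left out ...]
, np.int64(13)), (np.int64(-13), np.int64(12)), (np.int64(-11), np.int64(12)), (np.int64(-9), np.int64(10))]
-60 u [-60.9 -57.4 -53.7] v [-21.7  -4.4  17.7] z [212.5 215. ]
-36 u [-36.4 -33.6 -29.2] v [-20.2  -2.7  18.7] z [212.6 215.6]
-12 u [-14.9 -11.4  -7.8] v [-20.6  -2.7  17. ] z [212.6 214.8]
block rim 440 ((552.0164184570312, -116.84575653076172), (68.28713989257812, 84.93161010742188), 8.18580150604248) [[ 516.3 -160.9   42.8]
 [ 589.   -76.3   54.6]]
slot floor 63 [[ 521.9 -143.7   12.8]
 [ 526.9 -117.8   17.6]
 [ 532.2  -90.2   23.1]]
bits 80 [[ 576.7 -147.5   58.9]
 [ 584.5 -131.7   66.6]
 [ 590.2  -87.    79.3]]
jar [[524.3  46.4  41.7]
 [550.3  66.2  57.8]
 [567.6  88.8  61.5]]
```

View pics/cand.png

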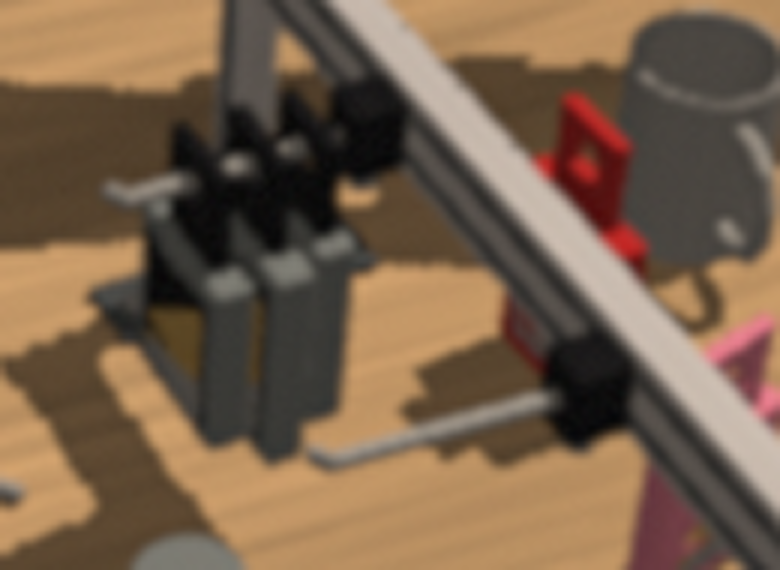

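View pics/blk.png

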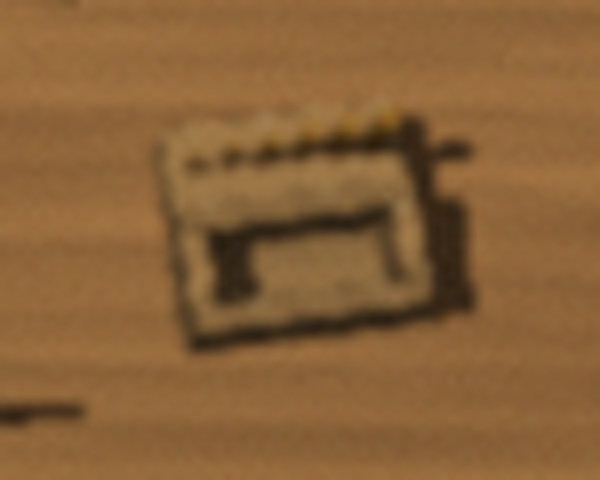

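```bash
python3 -m inch '[[0,0,0,0,0,43,1],[0,0,0,0,0,43,1],[0,0,-6.2,19.3,-42.7,0,1],[0,0,-6.2,19.3,-42.7,0,1],[0,0,-6.2,19.3,-42.7,0,1],[0,0,-6.2,19.3,-42.7,0,1],[0,0,-6.2,19.3,-42.7,0,1],[0,0,-6.2,19.3,-42.7,0,1],[0,0,-6.2,19.3,-42.7,0,1],[0,0,-6.2,19.3,-42.7,0,1]]'; python3 -m inch '[[0,0,-6.2,19.3,-42.7,0,1],[0,0,-6.5,19.3,-42.7,0,1],[0,0,0,19.4,-42.7,0,1],[0,0,0,0,0,0,1],[0,0,0,0,0,0,1]]'
```

```text
t: 1.9
eef_pos: [416.9, 224.0, 300.9]
tcp_rot: [-3.142, -0.001, 0.268]
ft_force: [1.2, 0.3, 0.4]
opening: 1.003
t: 2.4
eef_pos: [474.7, 96.9, 300.6]
tcp_rot: [-3.141, 0.0, 0.048]
ft_force: [-0.9, 1.1, -0.5]
opening: 0.998
```

```bash
python3 -m inch '[[0,0,0,0,0,-45,1],[0,0,0,0,0,-40,1],[0,0,0,0,0,-25,1],[0,0,0,-0.3,0.6,-11.6,1],[0,0,0,0,0,0,1]]'; python3 -m inch '[[0,0,0,0,0,0,0.1],[0,0,0,0,0,0,0.1],[0,0,0,0,0,0,0.1],[0,0,0,0,0,0,0.1],[0,0,0,0,0,0,0.1]]';  python3 -m inch '[[0,0,0,0,0,0,-1],[0,0,0,0,0,0,-1],[0,0,0,0,0,0,-1]]'
```

```text
t: 2.9
eef_pos: [473.6, 99.3, 178.4]
tcp_rot: [-3.142, 0.002, 0.052]
ft_force: [0.4, -0.2, 0.3]
opening: 0.999
t: 3.4
eef_pos: [474.3, 98.3, 179.4]
tcp_rot: [-3.142, -0.001, 0.051]
ft_force: [0.8, -0.1, -0.0]
opening: 0.638
t: 3.7
eef_pos: [474.2, 98.3, 179.0]
tcp_rot: [3.142, 0.0, 0.051]
ft_force: [-0.3, 0.3, -1.2]
opening: 0.418
```

```bash
python3 -m inch '[[0,0,0,0,0,0,-1],[0,0,0,0,0,2.5,-1],[0,0,0,0,0,3,-1],[0,0,0,0,0,3,-1],[0,0,0,0,0,0,-1],[0,0,0,0,0,0,-1]]'; python3 -m inch '[[0,0,0,0.5,-10,0,-1],[0,0,0,0.5,-10,0,-1],[0,0,0,0,0,0,-1]]'
```

```text
t: 4.3
eef_pos: [474.2, 98.3, 187.6]
tcp_rot: [-3.142, -0.0, 0.051]
ft_force: [-0.7, -0.5, -2.3]
opening: 0.418
t: 4.6
eef_pos: [475.3, 77.0, 187.5]
tcp_rot: [3.141, 0.0, 0.049]
ft_force: [0.1, 0.1, -2.3]
opening: 0.418
```

```bash
python3 -m inch '[[0,0,0,0.4,-8,0,-1],[0,0,0,0.4,-8,0,-1],[0,0,0,0,0,0,-1]]'; python3 -m inch '[[0,0,0,0.4,-8,0,-1],[0,0,0,0.5,-10,0,-1],[0,0,0,1,-20,0,-1],[0,0,0,0,0,0,-1]]'
```

```text
t: 4.9
eef_pos: [476.1, 61.4, 187.6]
tcp_rot: [3.141, -0.0, 0.05]
ft_force: [-0.0, -0.3, -1.8]
opening: 0.42
t: 5.3
eef_pos: [478.1, 22.6, 187.5]
tcp_rot: [3.141, -0.0, 0.049]
ft_force: [-0.2, -0.2, -1.6]
opening: 0.419
```

```bash
python3 -m inch '[[0,0,0,39.3,-0.5,1.5,-1],[0,0,0,39.3,-0.5,1.5,-1],[0,0,0,39.3,-0.5,1.5,-1],[0,0,0,39.3,-0.6,1.3,-1],[0,0,0,0,0,0,-1],[0,0,0,0,0,0,-1]]'; python3 - <<'E'
from h import *
s=state(); print(s["eef_pos"],s["ft_force"])
for n in("top","scene"):
    c=cam(n); W=cloud(c); P=W.reshape(-1,3);P=P[~np.isnan(P[:,0])]
    dz=0.5 if n=="top" else -1.5
    m=(abs(P[:,0]-632)<14)&(P[:,1]>52)&(P[:,1]<158)&(P[:,2]>190)&(P[:,2]<235); Q=P[m]
    k=Q[:,1]>75; f=np.polyfit(Q[k,1],Q[k,2]-dz,1); g=np.polyfit(Q[k,1],Q[k,0],1)
    print(n,"zslope",f[0],"z@163",np.polyval(f,163),"z@73",np.polyval(f,73),"x@80",np.polyval(g,80),g[0])
    k=Q[:,1]<75; print(np.round(Q[k],1)[np.argsort(Q[k,1])][:12].tolist())
    m=(abs(P[:,0]-476)<6)&(P[:,1]>66)&(P[:,1]<108)&(P[:,2]>190)&(P[:,2]<235); Q=P[m]; print("full ref z",Q[:,2].mean()-dz,"x",Q[:,0].mean(),"y",Q[:,1].mean())
    # held case: tab/box
    m=(abs(P[:,0]-635)<45)&(abs(P[:,1]-20)<20)&(P[:,2]>85)&(P[:,2]<195); Q=P[m]; print("case",m.sum(),np.percentile(Q,[2,50,98],axis=0).round(1).tolist())
    if n=="scene": cv2.imwrite("pics/s2.png",cv2.resize(c["color"][170:330,300:480,::-1],(675,600)))
E
```

```text
t: 5.9
eef_pos: [635.0, 22.3, 192.5]
tcp_rot: [-3.141, 0.001, 0.051]
ft_force: [-0.3, -0.4, -2.1]
opening: 0.417
[634.96892347  22.28472211 192.46870889] [-0.31163594 -0.44729727 -2.1178968 ]
top zslope -0.10526179134474119 z@163 202.25659236241597 z@73 211.73015358344267 x@80 629.9185083520498 -0.013382543453008685
[]
full ref z nan x nan y nan<stdin>:10: RuntimeWarning: Mean of empty slice.
  ret = ret.dtype.type(ret / rcount)
Traceback (most recent call last):
IndexError: index -1 is out of bounds for axis 0 with size 0
```

```bash
python3 - <<'E'
from h import *
c=cam("scene"); W2=cloud(c)
cv2.imwrite("pics/s2.png",cv2.resize(c["color"][170:330,300:480,::-1],(675,600)))
for n,W,dz in(("top0",np.load("topW.npy"),.5),("scene0",np.load("sceneW.npy"),-1.5),("scene2",W2,-1.5)):
    P=W.reshape(-1,3);P=P[~np.isnan(P[:,0])]
    for nm,xc,y0 in(("spare",632,158),("full",476,92)):
        m=(abs(P[:,0]-xc)<10)&(P[:,1]>74)&(P[:,1]<y0)&(P[:,2]>190)&(P[:,2]<230); Q=P[m]
        if m.sum()>8:
            y=Q[:,1]; f=np.polyfit(y,Q[:,2]-dz,1); r=Q[:,2]-dz-np.polyval(f,y); k=abs(r)<4; f=np.polyfit(y[k],Q[k,2]-dz,1)
            print(n,nm,m.sum(),"slope",f[0].round(3),"z at mean",(Q[k,2]-dz).mean().round(2),"y",y[k].mean().round(1),"z@162",np.polyval(f,162).round(1),"z@75",np.polyval(f,75).round(1),"x",Q[k,0].mean().round(1))
    m=(abs(P[:,0]-633)<10)&(P[:,1]>50)&(P[:,1]<75)&(P[:,2]>190)&(P[:,2]<230); Q=P[m]; Q=Q[np.argsort(Q[:,1])]; print(Q.round(1)[:8].tolist())
P=W2.reshape(-1,3);P=P[~np.isnan(P[:,0])]
m=(abs(P[:,0]-635)<45)&(abs(P[:,1]-20)<22)&(P[:,2]>85)&(P[:,2]<195); Q=P[m]; print("case",m.sum(),np.percentile(Q,[2,50,98],axis=0).round(1).tolist())
E
```

```text
top0 spare 96 slope -0.07 z at mean 206.26 y 115.9 z@162 203.0 z@75 209.1 x 630.3
top0 full 22 slope 0.039 z at mean 202.8 y 83.0 z@162 205.9 z@75 202.5 x 474.9
[[631.5, 66.7, 219.3], [630.3, 66.8, 214.6], [634.9, 66.9, 216.4], [632.8, 69.3, 214.7], [630.8, 69.3, 212.6], [636.6, 69.5, 210.5], [632.2, 71.8, 216.7], [630.4, 71.8, 213.7]]
scene0 spare 122 slope -0.068 z at mean 205.3 y 115.6 z@162 202.1 z@75 208.1 x 633.2
scene0 full 22 slope -0.069 z at mean 202.04 y 84.3 z@162 196.7 z@75 202.7 x 477.1
[[635.4, 66.2, 211.5], [634.1, 66.5, 215.9], [633.7, 66.9, 212.5], [634.6, 68.7, 212.7], [638.3, 69.1, 213.2], [634.2, 69.1, 209.2], [634.1, 69.3, 206.3], [633.0, 69.4, 213.8]]
scene2 spare 61 slope -0.072 z at mean 203.86 y 136.5 z@162 202.0 z@75 208.3 x 632.3
[]
case 700 [[607.2, 10.8, 101.3], [655.0, 14.8, 152.9], [669.6, 31.4, 193.2]]
```

View pics/s2.png

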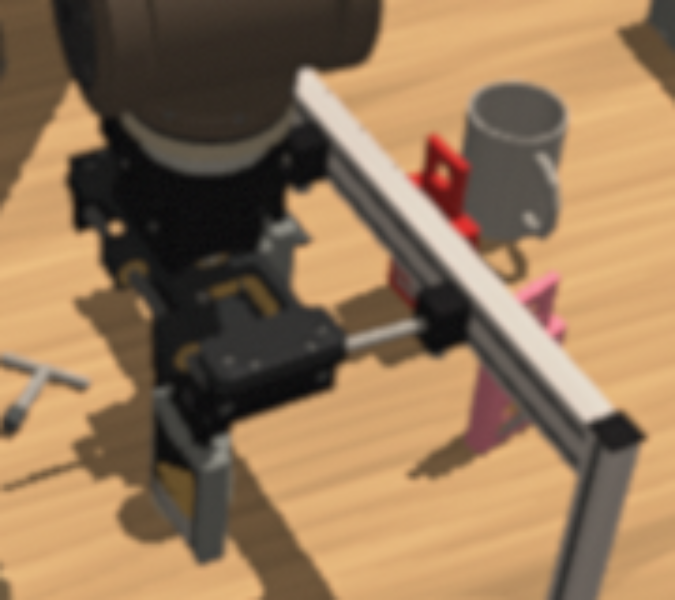

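```bash
python3 -m inch '[[0,0,0,-0.4,12,1.7,-1],[0,0,0,-0.5,12,0,-1],[0,0,0,-0.2,6,0,-1],[0,0,0,-0.2,6,0,-1],[0,0,0,0,0,0,-1]]'; python3 -m inch '[[0,0,0,-0.2,4,0,-1],[0,0,0,-0.2,4,0,-1],[0,0,0,-0.2,4,0,-1],[0,0,0,0,0,0,-1]]'
```

```text
t: 6.5
eef_pos: [633.6, 59.2, 195.1]
tcp_rot: [-3.142, -0.0, 0.052]
ft_force: [0.3, -0.3, -2.0]
opening: 0.418
t: 6.9
eef_pos: [633.2, 70.6, 195.0]
tcp_rot: [-3.141, -0.0, 0.051]
ft_force: [0.6, 0.2, -1.1]
opening: 0.419
```

```bash
python3 -m inch '[[0,0,0,-0.2,4,-0.2,-1],[0,0,0,-0.2,4,-0.3,-1],[0,0,0,-0.2,4,-0.8,-1],[0,0,0,-0.2,4,-0.8,-1],[0,0,0,0,0,0,-1]]'; python3 -m inch '[[0,0,0,-0.4,8,-0.6,-1],[0,0,0,-0.4,8,-0.6,-1],[0,0,0,-0.4,8,-0.6,-1],[0,0,0,0,0,0,-1]]'; python3 -m inch '[[0,0,0,-0.4,8,-0.6,-1],[0,0,0,-0.4,8,-0.6,-1],[0,0,0,-0.4,8,-0.6,-1],[0,0,0,0,0,0,-1]]'
```

```text
t: 7.4
eef_pos: [632.3, 86.8, 192.8]
tcp_rot: [-3.141, 0.0, 0.051]
ft_force: [0.2, -0.1, -2.5]
opening: 0.418
t: 7.8
eef_pos: [631.0, 111.4, 191.0]
tcp_rot: [-3.141, 0.0, 0.052]
ft_force: [-0.5, 0.2, -1.2]
opening: 0.416
t: 8.2
eef_pos: [629.9, 135.3, 189.2]
tcp_rot: [-3.141, 0.0, 0.052]
ft_force: [0.7, -0.0, -2.0]
opening: 0.419
```

```bash
python3 -m inch '[[0,0,0,-0.4,8,-0.8,-1],[0,0,0,-0.4,8,-0.8,-1],[0,0,0,-0.1,2,-0.3,-1],[0,0,0,0,1,-0.2,-1],[0,0,0,0,0,0,-1],[0,0,0,0,0,0,-1]]'; python3 -m inch '[[0,0,0,-0.1,1,0,-1],[0,0,0,0,0,0,-1]]';python3 -m inch '[[0,0,0,-0.1,1,0,-1],[0,0,0,0,0,0,-1]]'; python3 -m inch '[[0,0,0,-0.1,1,0,-1],[0,0,0,0,0,0,-1]]'
```

```text
t: 8.8
eef_pos: [629.2, 153.0, 187.3]
tcp_rot: [3.142, -0.0, 0.051]
ft_force: [-0.3, -0.1, -1.9]
opening: 0.416
t: 9.0
eef_pos: [629.0, 154.1, 187.3]
tcp_rot: [-3.142, -0.0, 0.05]
ft_force: [0.1, -0.0, -2.4]
opening: 0.417
t: 9.2
eef_pos: [628.9, 155.2, 187.3]
tcp_rot: [-3.142, -0.0, 0.051]
ft_force: [0.0, 0.5, -1.3]
opening: 0.417
t: 9.4
eef_pos: [628.8, 156.3, 187.3]
tcp_rot: [-3.142, -0.0, 0.051]
ft_force: [-0.8, -0.3, -1.6]
opening: 0.421
```

```bash
for i in 1 2 3; do :; done; python3 -m inch '[[0,0,0,0,1,0,-1],[0,0,0,0,0,0,-1]]';python3 -m inch '[[0,0,0,-0.1,1,0,-1],[0,0,0,0,0,0,-1]]'; python3 -m inch '[[0,0,0,0,0.5,0,-1],[0,0,0,0,0,0,-1]]'
```

```text
t: 9.6
eef_pos: [628.8, 157.3, 187.3]
tcp_rot: [-3.142, -0.0, 0.051]
ft_force: [-0.2, 0.1, -1.7]
opening: 0.419
t: 9.8
eef_pos: [628.7, 158.3, 187.2]
tcp_rot: [-3.142, -0.0, 0.051]
ft_force: [0.5, -1.3, -1.5]
opening: 0.416
t: 10.0
eef_pos: [628.7, 158.7, 187.3]
tcp_rot: [-3.142, -0.0, 0.051]
ft_force: [-0.8, -0.0, -1.7]
opening: 0.418
```

```bash
python3 -m inch '[[0,0,0,0,0.5,0,-1],[0,0,0,0,0,-2.5,-1],[0,0,0,0,0,-2.5,-1],[0,0,0,0,0,0,-1]]';python3 -m inch '[[0,0,0,0,0,-1,-1],[0,0,0,0,0,0,-1]]';python3 -m inch '[[0,0,0,0,0,-1,-1],[0,0,0,0,0,0,-1]]';python3 -m inch '[[0,0,0,0,0,-0.7,-1],[0,0,0,0,0,0,-1]]'
```

```text
t: 10.4
eef_pos: [628.5, 159.1, 181.8]
tcp_rot: [3.141, 0.001, 0.051]
ft_force: [0.7, 0.1, -1.5]
opening: 0.417
t: 10.6
eef_pos: [628.7, 159.2, 181.1]
tcp_rot: [3.142, 0.0, 0.051]
ft_force: [-1.0, -0.5, -2.3]
opening: 0.415
t: 10.8
eef_pos: [628.7, 159.2, 180.2]
tcp_rot: [3.142, 0.0, 0.051]
ft_force: [-0.0, 0.7, -1.6]
opening: 0.417
t: 11.0
eef_pos: [628.8, 159.2, 179.6]
tcp_rot: [3.142, -0.0, 0.051]
ft_force: [-0.4, 0.3, -1.1]
opening: 0.416
```

```bash
python3 -m inch '[[0,0,0,0,0,-0.5,-1],[0,0,0,0,0,0,-1]]';python3 -m inch '[[0,0,0,0,0,-0.5,-1],[0,0,0,0,0,0,-1]]';python3 -m inch '[[0,0,0,0,0,-0.4,-1],[0,0,0,0,0,0,-1]]'
```

```text
t: 11.2
eef_pos: [628.8, 159.2, 179.4]
tcp_rot: [-3.142, -0.001, 0.051]
ft_force: [-0.9, -1.4, 1.3]
opening: 0.42
t: 11.4
eef_pos: [628.9, 159.2, 179.2]
tcp_rot: [-3.142, -0.001, 0.051]
ft_force: [-1.7, -0.5, 5.1]
opening: 0.418
t: 11.6
eef_pos: [628.9, 159.2, 179.1]
tcp_rot: [-3.142, -0.001, 0.051]
ft_force: [-1.4, -0.0, 8.3]
opening: 0.421
```

```bash
python3 -m inch '[[0,0,0,0,0,0.8,-1],[0,0,0,0,0,0,-1]]';python3 -m inch '[[0,0,0,0,0,0,-0.1],[0,0,0,0,0,0,0],[0,0,0,0,0,0,0.2],[0,0,0,0,0,0,0.4],[0,0,0,0,0,0,0.4]]'; python3 - <<'E'
from h import *
c=cam("scene"); W=cloud(c); cv2.imwrite("pics/s3.png",cv2.resize(c["color"][170:330,300:480,::-1],(675,600)))
for r in regions_of("case_front","scene")[:3]:
    p=W[r["pixels"]]; print(r["score"],np.nanpercentile(p,[2,50,98],axis=0).round().tolist())
E
```

```text
t: 11.8
eef_pos: [628.8, 159.2, 179.3]
tcp_rot: [-3.142, -0.001, 0.051]
ft_force: [-0.3, -0.2, 4.5]
opening: 0.42
t: 12.3
eef_pos: [628.7, 159.2, 178.9]
tcp_rot: [3.142, 0.0, 0.051]
ft_force: [-0.4, -0.0, 0.1]
opening: 0.676
0.66 [[564.0, 194.0, -3.0], [577.0, 261.0, 30.0], [681.0, 314.0, 179.0]]
0.6 [[603.0, 145.0, 88.0], [641.0, 150.0, 143.0], [664.0, 165.0, 209.0]]
```

View pics/s3.png

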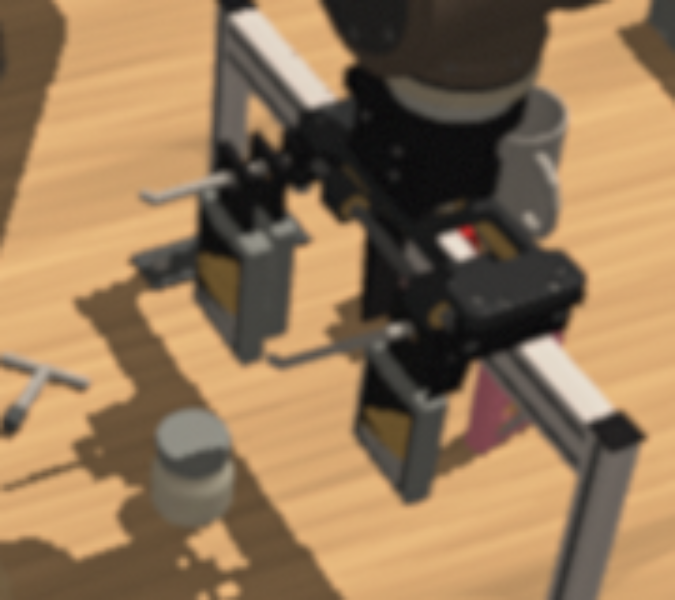

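```bash
python3 -m inch '[[0,0,0,0,0,10,1],[0,0,0,0,0,30,1],[0,0,0,0,0,30,1],[0,0,0,-38.9,-9.3,0,1],[0,0,0,-38.9,-9.3,0,1],[0,0,0,-38.9,-9.4,0,1],[0,0,0,-38.8,-9.5,0,1],[0,0,0,0,0,0,1],[0,0,0,0,0,0,1]]'; python3 - <<'E'
from h import *
print(state()["eef_pos"])
a=0.0507; hx=np.array([-np.sin(a),np.cos(a)]); hy=np.array([-np.cos(a),-np.sin(a)])
c=cam("scene"); P=cloud(c).reshape(-1,3);P=P[~np.isnan(P[:,0])]
for nm,o in(("full",(471.5,155)),("spare",(628.3,163.2))):
    d=P[:,:2]-o; u=d@hx; v=d@hy; z=P[:,2]+1.5
    m=(z>186)&(z<219)&(u<-1)&(u>-75)&(abs(v)<26)&((v<-8)|(v>8)); h,e=np.histogram(u[m],bins=np.arange(-70,0,3)); print(nm,list(zip(e[:-1].astype(int).tolist(),h.tolist())))
    for lo,hi in((-46,-22),(-21,-1)):
        q=m&(u>lo)&(u<hi)
        if q.sum()>5: print(np.percentile(u[q],[5,50,95]).round(1),np.percentile(v[q],[3,97]).round(1),np.percentile(z[q],98).round(1))
E
```

```text
t: 13.3
eef_pos: [473.4, 121.7, 250.3]
tcp_rot: [-3.141, -0.002, 0.05]
ft_force: [0.9, 0.2, -0.6]
opening: 1.001
[473.36049766 121.68326069 250.25443053]
full [(-70, 0), (-67, 0), (-64, 0), (-61, 0), (-58, 0), (-55, 0), (-52, 0), (-49, 0), (-46, 0), (-43, 0), (-40, 4), (-37, 44), (-34, 21), (-31, 15), (-28, 3), (-25, 0), (-22, 0), (-19, 0), (-16, 43), (-13, 21), (-10, 12), (-7, 1), (-4, 0)]
[-36.9 -34.5 -28.6] [-21.5  17.5] 214.9
[-15.  -13.4  -7.5] [-22.1  17.9] 214.5
spare [(-70, 0), (-67, 0), (-64, 0), (-61, 0), (-58, 0), (-55, 0), (-52, 0), (-49, 0), (-46, 0), (-43, 0), (-40, 0), (-37, 0), (-34, 0), (-31, 0), (-28, 0), (-25, 0), (-22, 0), (-19, 0), (-16, 0), (-13, 2), (-10, 56), (-7, 33), (-4, 18)]
[-9.2 -7.2 -1.8] [-22.4  16.7] 215.8
```

```bash
python3 -m inch '[[0,0,0,0,0,-40,1],[0,0,0,0,0,-25,1],[0,0,0,-0.1,0.2,-6.3,1],[0,0,0,0,0,0,0.5],[0,0,0,0,0,0,0.1],[0,0,0,0,0,0,0.1],[0,0,0,0,0,0,0.1]]'; python3 -m inch '[[0,0,0,0,0,0,0],[0,0,0,0,0,0,-1],[0,0,0,0,0,0,-1],[0,0,0,0,0,0,-1],[0,0,0,0,0,0,-1]]'; python3 -m inch '[[0,0,0,0,0,2.5,-1],[0,0,0,0,0,3,-1],[0,0,0,0,0,3,-1],[0,0,0,0,0,0,-1],[0,0,0,0,0,0,-1]]'
```

```text
t: 14.05
eef_pos: [473.5, 122.0, 178.6]
tcp_rot: [-3.142, -0.002, 0.051]
ft_force: [-0.1, -0.1, -0.1]
opening: 0.722
t: 14.55
eef_pos: [473.0, 121.9, 177.7]
tcp_rot: [3.142, 0.0, 0.051]
ft_force: [-1.8, 0.5, 1.5]
opening: 0.416
t: 15.05
eef_pos: [473.1, 121.9, 186.2]
tcp_rot: [3.142, -0.0, 0.051]
ft_force: [-0.2, 0.7, -1.9]
opening: 0.416
```

```bash
python3 -m inch '[[0,0,0,0.5,-10,0,-1],[0,0,0,0.5,-10,0,-1],[0,0,0,0.5,-10,0,-1],[0,0,0,0.5,-10,0,-1],[0,0,0,0,0,0,-1]]'; python3 -m inch '[[0,0,0,0.4,-8,0,-1],[0,0,0,0.4,-8,0,-1],[0,0,0,0.4,-8,0,-1],[0,0,0,0,0,0,-1]]'; python3 -m inch '[[0,0,0,0.4,-8,0,-1],[0,0,0,1,-20,0,-1],[0,0,0,0.5,-10,0,-1],[0,0,0,0,0,0,-1]]'
```

```text
t: 15.55
eef_pos: [475.2, 80.5, 186.2]
tcp_rot: [3.141, -0.0, 0.049]
ft_force: [-0.4, 0.3, -2.4]
opening: 0.416
t: 15.95
eef_pos: [476.4, 57.0, 186.2]
tcp_rot: [3.141, -0.0, 0.05]
ft_force: [-0.6, -1.0, -1.0]
opening: 0.415
t: 16.35
eef_pos: [478.3, 18.9, 186.2]
tcp_rot: [3.142, -0.0, 0.049]
ft_force: [0.3, 0.5, -2.6]
opening: 0.417
```

```bash
python3 -m inch '[[0,0,0,0,0,3.5,-1],[0,0,0,39.2,0.7,3.7,-1],[0,0,0,39.2,0.7,0,-1],[0,0,0,39.2,0.7,0,-1],[0,0,0,39.2,0.9,0,-1],[0,0,0,0,0,0,-1],[0,0,0,0,0,0,-1]]'; python3 -m inch '[[0,0,0,-0.5,10,0,-1],[0,0,0,-0.5,12,0,-1],[0,0,0,-0.2,6,0,-1],[0,0,0,-0.4,8,0,-1],[0,0,0,0,0,0,-1]]'; python3 -m inch '[[0,0,0,-0.2,4,0,-1],[0,0,0,-0.2,4,0,-1],[0,0,0,-0.2,4,0,-1],[0,0,0,0,0,0,-1]]'
```

```text
t: 17.05
eef_pos: [634.8, 23.7, 192.7]
tcp_rot: [-3.141, 0.001, 0.051]
ft_force: [-0.3, -0.3, -2.1]
opening: 0.418
t: 17.55
eef_pos: [633.2, 60.2, 193.6]
tcp_rot: [-3.141, -0.0, 0.052]
ft_force: [0.4, -0.4, -2.3]
opening: 0.413
t: 17.95
eef_pos: [632.8, 71.3, 193.3]
tcp_rot: [-3.141, -0.0, 0.051]
ft_force: [-1.0, -0.1, -2.2]
opening: 0.422
```

```bash
python3 -m inch '[[0,0,0,-0.2,4,-0.2,-1],[0,0,0,-0.2,4,-0.3,-1],[0,0,0,-0.2,4,-0.8,-1],[0,0,0,-0.2,4,-0.8,-1],[0,0,0,0,0,0,-1]]'; python3 -m inch '[[0,0,0,-0.4,8,-0.6,-1],[0,0,0,-0.4,8,-0.6,-1],[0,0,0,-0.4,8,-0.6,-1],[0,0,0,0,0,0,-1]]'; python3 -m inch '[[0,0,0,-0.4,8,-0.6,-1],[0,0,0,-0.4,8,-0.6,-1],[0,0,0,-0.4,8,-0.6,-1],[0,0,0,0,0,0,-1]]'
```

```text
t: 18.45
eef_pos: [631.9, 87.5, 191.1]
tcp_rot: [-3.142, 0.0, 0.051]
ft_force: [-0.2, 0.4, -3.0]
opening: 0.421
t: 18.85
eef_pos: [630.7, 112.1, 189.4]
tcp_rot: [-3.141, 0.0, 0.052]
ft_force: [0.3, 0.2, -2.5]
opening: 0.421
t: 19.25
eef_pos: [629.5, 136.1, 187.5]
tcp_rot: [-3.141, -0.0, 0.052]
ft_force: [-0.7, -0.0, -1.5]
opening: 0.419
```

```bash
python3 -m inch '[[0,0,0,-0.1,1,-0.1,-1],[0,0,0,-0.1,1,0,-1],[0,0,0,0,0,0,-1]]'; python3 -m inch '[[0,0,0,0,1,-0.1,-1],[0,0,0,0,0,0,-1]]';  python3 -m inch '[[0,0,0,-0.1,1,-0.1,-1],[0,0,0,0,0,0,-1]]'; python3 -m inch '[[0,0,0,0,0.7,-0.1,-1],[0,0,0,0,0,0,-1]]'
```

```text
t: 19.55
eef_pos: [629.4, 136.8, 187.6]
tcp_rot: [3.142, -0.0, 0.05]
ft_force: [0.2, -0.3, -2.6]
opening: 0.416
t: 19.75
eef_pos: [629.5, 137.8, 187.5]
tcp_rot: [-3.142, -0.0, 0.05]
ft_force: [0.6, 1.0, -2.3]
opening: 0.418
t: 19.95
eef_pos: [629.3, 139.0, 187.3]
tcp_rot: [3.142, -0.0, 0.051]
ft_force: [0.8, -0.4, -3.2]
opening: 0.419
t: 20.15
eef_pos: [629.3, 139.7, 187.2]
tcp_rot: [3.142, -0.0, 0.051]
ft_force: [-0.3, 0.4, -2.5]
opening: 0.42
```

```bash
python3 -m inch '[[0,0,0,0,0.7,0,-1],[0,0,0,0,0,0,-1]]';python3 -m inch '[[0,0,0,0,0,-2.5,-1],[0,0,0,0,0,-2.5,-1],[0,0,0,0,0,-1,-1],[0,0,0,0,0,0,-1]]';python3 -m inch '[[0,0,0,0,0,-1,-1],[0,0,0,0,0,0,-1]]';python3 -m inch '[[0,0,0,0,0,-0.6,-1],[0,0,0,0,0,0,-1]]'
```

```text
t: 20.35
eef_pos: [629.3, 140.3, 187.2]
tcp_rot: [3.142, -0.0, 0.051]
ft_force: [0.3, 0.4, -2.4]
opening: 0.419
t: 20.75
eef_pos: [629.2, 140.3, 181.0]
tcp_rot: [3.142, 0.0, 0.051]
ft_force: [-0.9, 0.5, -2.3]
opening: 0.417
t: 20.95
eef_pos: [629.3, 140.3, 180.2]
tcp_rot: [3.142, 0.0, 0.051]
ft_force: [-0.3, 0.1, -2.5]
opening: 0.417
t: 21.15
eef_pos: [629.3, 140.3, 179.6]
tcp_rot: [3.142, -0.0, 0.051]
ft_force: [-0.3, 0.5, -2.8]
opening: 0.419
```

```bash
python3 -m inch '[[0,0,0,0,0,-0.5,-1],[0,0,0,0,0,0,-1]]';python3 -m inch '[[0,0,0,0,0,-0.5,-1],[0,0,0,0,0,0,-1]]';python3 -m inch '[[0,0,0,0,0,-0.5,-1],[0,0,0,0,0,0,-1]]'
```

```text
t: 21.35
eef_pos: [629.4, 140.3, 179.4]
tcp_rot: [3.142, -0.0, 0.051]
ft_force: [0.3, -0.2, -0.9]
opening: 0.419
t: 21.55
eef_pos: [629.4, 140.3, 179.1]
tcp_rot: [3.142, -0.001, 0.051]
ft_force: [-1.6, 0.0, 2.7]
opening: 0.415
t: 21.75
eef_pos: [629.5, 140.3, 178.9]
tcp_rot: [-3.142, -0.001, 0.051]
ft_force: [-1.5, -0.3, 6.4]
opening: 0.422
```

```bash
python3 -m inch '[[0,0,0,0,0,0.8,-1],[0,0,0,0,0,0,-1],[0,0,0,0,0,0,-0.1],[0,0,0,0,0,0,0],[0,0,0,0,0,0,0.2],[0,0,0,0,0,0,0.4],[0,0,0,0,0,0,0.6],[0,0,0,0,0,0,1],[0,0,0,0,0,0,1]]'; python3 -m inch '[[0,0,0,0,0,10,1],[0,0,0,0,0,30,1],[0,0,0,0,0,30,1],[0,0,0,-39.4,0.8,0,1],[0,0,0,-39.4,0.8,0,1],[0,0,0,-39.4,0.8,0,1],[0,0,0,-39.4,0.8,0,1],[0,0,0,0,0,0,1],[0,0,0,0,0,0,1]]'; python3 - <<'E'
from h import *
a=0.0507; hx=np.array([-np.sin(a),np.cos(a)]); hy=np.array([-np.cos(a),-np.sin(a)])
c=cam("scene"); W=cloud(c); P=W.reshape(-1,3);P=P[~np.isnan(P[:,0])]
cv2.imwrite("pics/s4.png",cv2.resize(c["color"][170:330,300:480,::-1],(675,600)))
for nm,o in(("full",(471.5,155)),("spare",(628.3,163.2))):
    d=P[:,:2]-o; u=d@hx; v=d@hy; z=P[:,2]+1.5
    m=(z>186)&(z<219)&(u<-1)&(u>-75)&(abs(v)<26)&((v<-8)|(v>8)); h,e=np.histogram(u[m],bins=np.arange(-70,0,3)); print(nm,list(zip(e[:-1].astype(int).tolist(),h.tolist())))
E
```

```text
t: 22.65
eef_pos: [629.3, 140.3, 179.0]
tcp_rot: [3.142, -0.0, 0.051]
ft_force: [-0.5, -0.2, -0.1]
opening: 0.864
t: 23.55
eef_pos: [471.8, 143.6, 250.2]
tcp_rot: [-3.141, -0.002, 0.051]
ft_force: [0.6, 0.4, 0.6]
opening: 0.997
full [(-70, 0), (-67, 0), (-64, 0), (-61, 0), (-58, 0), (-55, 0), (-52, 0), (-49, 0), (-46, 0), (-43, 0), (-40, 0), (-37, 0), (-34, 0), (-31, 0), (-28, 0), (-25, 0), (-22, 0), (-19, 2), (-16, 42), (-13, 25), (-10, 17), (-7, 0), (-4, 0)]
spare [(-70, 0), (-67, 0), (-64, 0), (-61, 0), (-58, 0), (-55, 0), (-52, 0), (-49, 0), (-46, 0), (-43, 0), (-40, 0), (-37, 0), (-34, 0), (-31, 0), (-28, 56), (-25, 33), (-22, 23), (-19, 4), (-16, 0), (-13, 0), (-10, 45), (-7, 33), (-4, 20)]
```

View pics/s4.png

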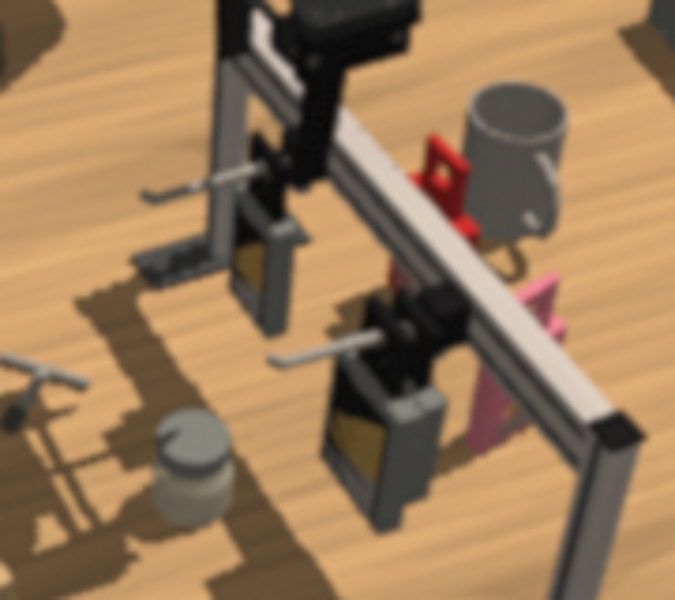

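```bash
python3 -m inch '[[0,0,0,0.2,-0.3,-40,1],[0,0,0,0,0,-25,1],[0,0,0,0,0,-6.3,1],[0,0,0,0,0,0,0.5],[0,0,0,0,0,0,0.1],[0,0,0,0,0,0,0.1],[0,0,0,0,0,0,0.1]]'; python3 -m inch '[[0,0,0,0,0,0,0],[0,0,0,0,0,0,-1],[0,0,0,0,0,0,-1],[0,0,0,0,0,0,-1],[0,0,0,0,0,0,-1]]'; python3 -m inch '[[0,0,0,0,0,2.5,-1],[0,0,0,0,0,3,-1],[0,0,0,0,0,3,-1],[0,0,0,0,0,0,-1],[0,0,0,0,0,0,-1]]'
```

```text
t: 24.3
eef_pos: [472.4, 143.3, 178.6]
tcp_rot: [-3.141, -0.002, 0.051]
ft_force: [-0.4, 0.8, 0.4]
opening: 0.721
t: 24.8
eef_pos: [471.9, 143.2, 177.7]
tcp_rot: [-3.142, 0.0, 0.051]
ft_force: [-0.5, 0.2, 0.5]
opening: 0.42
t: 25.3
eef_pos: [471.9, 143.2, 186.2]
tcp_rot: [-3.142, -0.0, 0.051]
ft_force: [-0.2, 0.7, -1.9]
opening: 0.416
```

```bash
python3 -m inch '[[0,0,0,0.5,-10,0,-1],[0,0,0,0.5,-10,0,-1],[0,0,0,0.5,-10,0,-1],[0,0,0,0.5,-10,0,-1],[0,0,0,0.5,-10,0,-1],[0,0,0,0.5,-10,0,-1],[0,0,0,0,0,0,-1]]'; python3 -m inch '[[0,0,0,0.4,-8,0,-1],[0,0,0,0.4,-8,0,-1],[0,0,0,0.4,-8,0,-1],[0,0,0,0,0,0,-1]]'; python3 -m inch '[[0,0,0,0.4,-8,0,-1],[0,0,0,1,-20,0,-1],[0,0,0,0.5,-10,0,-1],[0,0,0,0,0,0,-1]]'
```

```text
t: 26.0
eef_pos: [475.0, 82.0, 186.2]
tcp_rot: [3.141, -0.0, 0.049]
ft_force: [-0.2, 0.4, -2.3]
opening: 0.417
t: 26.4
eef_pos: [476.2, 58.4, 186.2]
tcp_rot: [3.141, -0.0, 0.05]
ft_force: [0.4, 0.3, -2.1]
opening: 0.415
t: 26.8
eef_pos: [478.1, 20.2, 186.1]
tcp_rot: [3.142, -0.0, 0.049]
ft_force: [-0.2, -0.3, -1.6]
opening: 0.417
```

```bash
python3 - <<'E'
from h import *
# block pose: grid fit of rim mask model to top-camera + scene points
for n,dz in(("top",.5),("scene",-1.5)):
    W=np.load(n+"W.npy");P=W.reshape(-1,3);P=P[~np.isnan(P[:,0])]
    q=P[(abs(P[:,0]-555)<75)&(abs(P[:,1]+117)<75)]; z=q[:,2]-dz
    hi=q[(abs(z-51)<4)][:,:2]; lo=q[(z<20)][:,:2]  # rim points, floor/table points
    best=[]
    for yaw in np.radians(np.arange(-2,18,1)):
        c,s=np.cos(yaw),np.sin(yaw)
        for bx in np.arange(530,552,1.):
            for by in np.arange(-128,-108,1.):
                def f(p):
                    d=p-[bx,by]; return d[:,0]*c+d[:,1]*s, -d[:,0]*s+d[:,1]*c
                x,y=f(hi); rim=((abs(x)<22.5)&(abs(y)<42))&~((abs(x)<13.5)&(abs(y)<33))
                X,Y=f(lo); bad=((abs(X)<22.5)&(abs(Y)<42))&~((abs(X)<13.5)&(abs(Y)<33))
                best.append((rim.sum()-2*bad.sum()-2*((abs(x)<13.5)&(abs(y)<33)).sum(),bx,by,np.degrees(yaw)))
    best.sort(reverse=True); b=np.array(best[:25]); print(n,len(hi),b[0],b.mean(0).round(1))
    m=(P[:,2]-dz>58)&(P[:,2]-dz<85)&(abs(P[:,0]-580)<20)&(abs(P[:,1]+117)<50); B=P[m]
    g=np.polyfit(B[:,1],B[:,0],1); print(" bits yaw",-np.degrees(np.arctan(g[0])).round(1),B.mean(0).round(1))
E
```

```text
top 209 [ 125.  542. -120.    8.] [ 112.1  542.5 -120.5    8.8]
 bits yaw 4.6 [ 580.6 -127.4   70.1]
scene 374 [ 164.  543. -117.   10.] [ 138.5  542.9 -117.    10.1]
 bits yaw 9.6 [ 584.4 -127.6   67.1]
```

```bash
python3 -m inch '[[0,0,0,0,0,20,-1],[0,0,0,0,0,20,-1],[0,0,-8.34,8,-17.5,0,-1],[0,0,-8.34,8,-17.5,0,-1],[0,0,-8.34,8,-17.5,0,-1],[0,0,-8.34,8,-17.5,0,-1],[0,0,-8.34,8,-17.5,0,-1],[0,0,-8.34,8,-17.5,0,-1],[0,0,-8.34,8,-17.5,0,-1],[0,0,-8.34,8.6,-16.4,0,-1]]'; python3 -m inch '[[0,0,-8.34,0,0,0,-1],[0,0,-8.34,0,0,0,-1],[0,0,0,0,0,0,-1],[0,0,0,0,0,0,-1]]'; python3 - <<'E'
from h import *
s=state(); print(s["eef_pos"],s["tcp_rot"])
yaw=np.radians(9.5)
for n,dz in(("scene",-1.5),("top",.5)):
    c=cam(n); W=cloud(c)
    if n=="scene": cv2.imwrite("pics/s5.png",cv2.resize(c["color"][200:380,200:400,::-1],(660,594)))
    P=W.reshape(-1,3);P=P[~np.isnan(P[:,0])]; z=P[:,2]-dz
    d=P[:,:2]-s["eef_pos"][:2]; x=d[:,0]*np.cos(yaw)+d[:,1]*np.sin(yaw); y=-d[:,0]*np.sin(yaw)+d[:,1]*np.cos(yaw)
    for lo,hi in((130,165),(165,195),(196,206),(206,220)):
        m=(z>lo)&(z<hi)&(abs(x)<30)&(abs(y)<45)
        if m.sum()>10: print(n,lo,m.sum(),"x",np.percentile(x[m],[3,50,97]).round(1),"y",np.percentile(y[m],[2,98]).round(1))
E
```

```text
t: 27.8
eef_pos: [542.9, -117.9, 226.1]
tcp_rot: [3.141, 0.0, -1.12]
ft_force: [0.4, 1.3, -2.1]
opening: 0.418
t: 28.2
eef_pos: [542.6, -117.3, 226.1]
tcp_rot: [3.141, 0.0, -1.4]
ft_force: [-1.0, 0.4, -2.3]
opening: 0.419
[ 542.59604585 -117.29523524  226.09227658] [ 3.14141118e+00  1.01627920e-04 -1.40038555e+00]
scene 130 302 x [ 0.6 11.  13.8] y [-28.   25.6]
scene 165 276 x [ 1.5 10.7 13.2] y [-28.   26.4]
scene 196 94 x [ 2.3 10.6 13.1] y [-27.9  26.1]
scene 206 188 x [-0.3  9.7 12.9] y [-27.7  25. ]
```

View pics/s5.png

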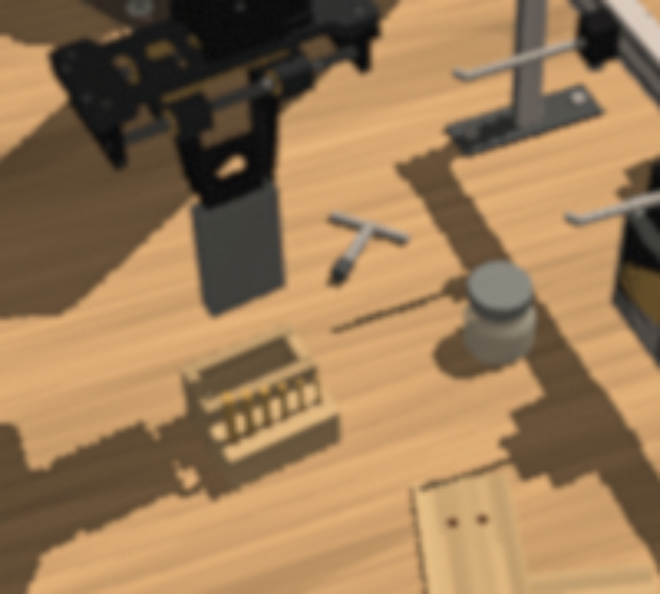

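```bash
python3 -m inch '[[0,0,0,-1.2,0,-20,-1],[0,0,0,0,0,-20,-1],[0,0,0,0,0,-20,-1],[0,0,0,0,0,-8,-1],[0,0,0,0,0,0,-1],[0,0,0,0,0,0,-1]]'; python3 - <<'E'
from h import *
s=state(); print(s["eef_pos"],s["tcp_rot"])
c=cam("scene"); cv2.imwrite("pics/s6.png",cv2.resize(c["color"][235:375,230:330,::-1],(560,784),interpolation=cv2.INTER_CUBIC)[:600])
E
```

```text
t: 28.9
eef_pos: [541.8, -117.8, 158.9]
tcp_rot: [-3.141, -0.0, -1.404]
ft_force: [-0.4, 0.1, -2.7]
opening: 0.416
[ 541.78692218 -117.75342299  158.85421625] [-3.14090227e+00 -4.37036396e-04 -1.40417378e+00]
```

View pics/s6.png

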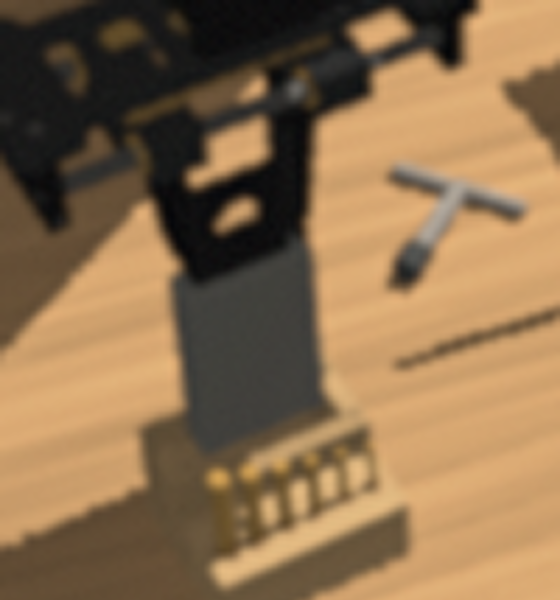

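```bash
python3 -m inch '[[0,0,0,0,0,-3,-1],[0,0,0,0,0,-3,-1],[0,0,0,0,0,0,-1]]'; python3 -m inch '[[0,0,0,0,0,-2,-1],[0,0,0,0,0,-2,-1],[0,0,0,0,0,0,-1]]'; python3 -m inch '[[0,0,0,0,0,-2,-1],[0,0,0,0,0,-2,-1],[0,0,0,0,0,0,-1]]'
```

```text
t: 29.25
eef_pos: [541.3, -117.7, 152.0]
tcp_rot: [3.141, 0.0, -1.405]
ft_force: [-0.6, 0.2, -2.5]
opening: 0.416
t: 29.55
eef_pos: [541.3, -117.7, 147.9]
tcp_rot: [3.141, 0.0, -1.405]
ft_force: [-0.2, -0.0, -1.9]
opening: 0.421
t: 29.85
eef_pos: [541.3, -117.7, 143.9]
tcp_rot: [3.141, 0.0, -1.405]
ft_force: [0.9, 0.3, -1.4]
opening: 0.419
```

```bash
python3 -m inch '[[0,0,0,0,0,-4,-1],[0,0,0,0,0,-4,-1],[0,0,0,0,0,0,-1]]'; python3 -m inch '[[0,0,0,0,0,-4,-1],[0,0,0,0,0,-4,-1],[0,0,0,0,0,0,-1]]'; python3 -m inch '[[0,0,0,0,0,-4,-1],[0,0,0,0,0,-4,-1],[0,0,0,0,0,0,-1]]';python3 -m inch '[[0,0,0,0,0,-4,-1],[0,0,0,0,0,-4,-1],[0,0,0,0,0,0,-1]]'
```

```text
t: 30.15
eef_pos: [541.1, -117.6, 135.5]
tcp_rot: [3.141, 0.0, -1.405]
ft_force: [0.8, 0.6, -2.7]
opening: 0.418
t: 30.45
eef_pos: [541.2, -117.6, 127.5]
tcp_rot: [3.141, 0.0, -1.405]
ft_force: [0.8, 0.8, -1.7]
opening: 0.417
t: 30.75
eef_pos: [541.1, -117.6, 119.6]
tcp_rot: [3.141, 0.0, -1.405]
ft_force: [0.2, -0.2, -1.8]
opening: 0.417
t: 31.05
eef_pos: [541.2, -117.6, 111.6]
tcp_rot: [3.141, 0.0, -1.405]
ft_force: [-0.9, 0.5, -1.9]
opening: 0.421
```

```bash
python3 -m inch '[[0,0,0,0,0,-2,-1],[0,0,0,0,0,0,-1]]'; python3 -m inch '[[0,0,0,0,0,-1,-1],[0,0,0,0,0,0,-1]]'; python3 -m inch '[[0,0,0,0,0,-0.8,-1],[0,0,0,0,0,0,-1]]'
```

```text
t: 31.25
eef_pos: [541.4, -117.7, 110.0]
tcp_rot: [3.141, 0.0, -1.405]
ft_force: [0.0, -0.4, -3.1]
opening: 0.423
t: 31.45
eef_pos: [541.4, -117.7, 109.1]
tcp_rot: [3.142, -0.0, -1.405]
ft_force: [0.7, 0.0, -1.9]
opening: 0.421
t: 31.65
eef_pos: [541.4, -117.7, 108.3]
tcp_rot: [-3.142, -0.0, -1.405]
ft_force: [-1.1, 0.0, -2.3]
opening: 0.419
```

```bash
python3 -m inch '[[0,0,0,0,0,-0.7,-1],[0,0,0,0,0,0,-1]]'; python3 -m inch '[[0,0,0,0,0,-0.7,-1],[0,0,0,0,0,0,-1]]'; python3 -m inch '[[0,0,0,0,0,-0.6,-1],[0,0,0,0,0,0,-1]]'
```

```text
t: 31.85
eef_pos: [541.4, -117.7, 107.6]
tcp_rot: [3.141, -0.0, -1.405]
ft_force: [0.4, 0.8, -2.2]
opening: 0.418
t: 32.05
eef_pos: [541.6, -117.7, 107.4]
tcp_rot: [-3.141, -0.0, -1.405]
ft_force: [0.0, 0.6, 3.2]
opening: 0.417
t: 32.25
eef_pos: [541.7, -117.7, 107.3]
tcp_rot: [-3.141, -0.001, -1.405]
ft_force: [-1.5, 1.2, 11.2]
opening: 0.422
```

```bash
python3 -m inch '[[0,0,0,0,0,0.9,-1],[0,0,0,0,0,0,-0.1],[0,0,0,0,0,0,0],[0,0,0,0,0,0,0.2],[0,0,0,0,0,0,0.4],[0,0,0,0,0,0,0.6],[0,0,0,0,0,0,1]]'; python3 -m inch '[[0,0,0,0,0,15,1],[0,0,0,0,0,35,1],[0,0,0,0,0,40,1],[0,0,0,0,0,40,1],[0,0,0,-40,-10,10,1],[0,0,0,-40,-10,0,1],[0,0,0,0,0,0,1],[0,0,0,0,0,0,1]]'; python3 - <<'E'
from h import *
a=0.0507; hx=np.array([-np.sin(a),np.cos(a)]); hy=np.array([-np.cos(a),-np.sin(a)])
c=cam("scene"); W=cloud(c); cv2.imwrite("pics/s7.png",cv2.resize(c["color"][180:360,220:460,::-1],(800,600)))
P=W.reshape(-1,3);P=P[~np.isnan(P[:,0])]; z=P[:,2]+1.5
d=P[:,:2]-(628.3,163.2); u=d@hx; v=d@hy
m=(z>186)&(z<219)&(u<-1)&(u>-75)&(abs(v)<26)&((v<-8)|(v>8)); h,e=np.histogram(u[m],bins=np.arange(-40,0,3)); print("spare",list(zip(e[:-1].astype(int).tolist(),h.tolist())))
yaw=np.radians(9.5); d=P[:,:2]-[542.8,-118.5]; x=d[:,0]*np.cos(yaw)+d[:,1]*np.sin(yaw); y=-d[:,0]*np.sin(yaw)+d[:,1]*np.cos(yaw)
for lo,hi in((60,80),(80,95),(100,140)):
    m=(z>lo)&(z<hi)&(abs(x)<25)&(abs(y)<45)
    if m.sum()>5: print(lo,m.sum(),"x",np.percentile(x[m],[3,50,97]).round(1),"y",np.percentile(y[m],[2,98]).round(1),"zmax",z[m].max())
E
```

```text
t: 32.95
eef_pos: [541.4, -117.7, 107.2]
tcp_rot: [3.142, -0.0, -1.405]
ft_force: [0.5, 0.7, 1.0]
opening: 0.78
t: 33.75
eef_pos: [461.3, -138.0, 247.8]
tcp_rot: [-3.141, -0.001, -1.406]
ft_force: [-0.1, 0.3, -0.8]
opening: 1.003
spare [(-40, 0), (-37, 0), (-34, 0), (-31, 0), (-28, 59), (-25, 29), (-22, 23), (-19, 7), (-16, 0), (-13, 0), (-10, 42), (-7, 40), (-4, 16)]
60 148 x [ 0.5  9.6 12.1] y [-27.3  26. ] zmax 79.94660891856438
80 117 x [-0.7  9.6 12.6] y [-27.2  27.5] zmax 94.87160314352695
100 222 x [-2.1  4.8  8.9] y [-19.6  19.8] zmax 139.88090802299382
```

View pics/s7.png

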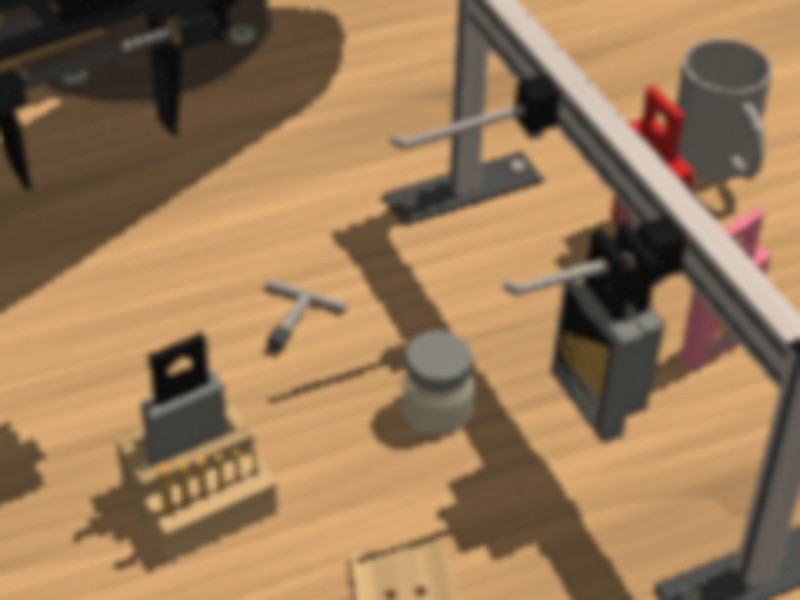

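The rear case stands upright in the slot (crop 180,420). The other two cases hang right back on the spare hook (crop 610,330), and the gripper is clear.

```bash
python3 -c "
from cell import ticket; print(ticket.job_done())"
```

```text
the job is handed in; nothing more can be done
None
```

I moved the front and then the middle case to the spare hook, right back on its arm. Then I stood the rear case in the plywood slot and handed the job in at about 34 s of the 72 s allowed; no verdict was reported.

- **Spare hook:** its arm rises at about 0.07 rad. The hole centres measured about 5 mm (front) and 24 mm (middle) from the block, inside the 15 and 34 mm limits. I felt no clear push against the block or the first case, so "touching" rests on these positions.
- **Slot:** the rear case met the floor at the expected height. Its measured offset from the slot's centre was within about 1 mm, and it stands upright.
- **Forces:** the largest I read on a hook was about 8 N, and 11 N on the slot floor. These were read only at the end of each move.
- **Everything else:** in the last picture the pink and red look-alikes, mug, jar and chuck key had not visibly moved. The adapter, the square and most of the offcut were outside that crop, and I did not measure any bystander.
- **Disagreement:** the two cameras differed by 1–3 mm on the hooks and the block. I took values in between, and the slot's clearance covered it.
- **Pictures:** I viewed nine, within the budget of ten.

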